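# Ready the trimming machine and latch its guard

### The arm

A 6-joint arm with a two-finger parallel gripper is mounted at the origin on the work surface. World frame = base frame: x ahead of the robot, y to its left, z up, the work surface at z = 0. Lengths are in mm, angles in rad, forces in N, time in s.
With the tool pointing down it reaches from about 350 to 725 mm from the base axis. Payload 6 kg.
Tool frame: the origin (TCP) lies midway between the tips of the shut fingers; the grasp point (between the pads) lies env.grasp_offset behind it (env.grasp_offset is the distance from the TCP to the grasp point, in mm); z points along the fingers, y is the direction in which the jaws open and shut (so a half turn about z gives the same grasp; the last joint's range is limited). The gripper opens to 85 mm and grips with 20 to 120 N. Pads are 22 mm wide; open, the fingers measure 114 mm over their backs; the gripper's body (76 mm by 85 mm) begins 54 mm behind the grasp point. The pads swing forward as they close: fully open they stand 13 mm farther back than shut.
Start: joints at [-0.996, 0.04, 0.085, 0, -1.615, -0.334], TCP at [143.098, -582.663, 231.261] pointing down, gripper open.
Joint ranges: [-2.56, 2.56], [-1.29, 2.01], [-1.08, 1.49], [-3.29, 1.98], [-2.81, -0.18], [-2.99, 2.99]. Speed limits (rad/s): [2.57, 2.57, 3.01, 3.14, 3.14, 3.14].

### API

Orientations are given as a unit quaternion [w, x, y, z].
In Python, from cell import status, cams, close_job, env gives the robot as it stands.
- The arm moves only by the shell command python3 -m pendant 'ROWS' [OPENING] [FORCE]. ROWS is JSON, a list of rows, each a list of 2 entries, a list of its own where there are three numbers: the shift along the tool's x, y, z in mm, then the turn, a rotation vector about the tool's x, y, z in rad. A call has 1 to 8 rows; each row shifts and turns the pose as measured when the row begins, along the tool's axes as they then stand; what a row does not reach is not made up. A row lasts 1/10 s, in which the tool goes at most 50 mm and 8.59 degrees, less where a joint would pass 70% of its speed; a pose out of reach is approached as far as the arm can. A call with a gripper value outside its range is refused whole. OPENING is the opening in per cent of the stroke, from 0 (shut) to 100 (fully open), set as the call begins (- or left out, the last holds). The fingers move at their own pace and stop on an object; FORCE is the grip in N (left out, the last holds). Time passes only in rows, so rows that do not move let the fingers close. It gives the time, the measured TCP pose, the force and the opening at its end, in the units of the state.
- status.read_state(): the state, without advancing time (a new reading comes with each control period).
- cams.get_image(name): name is "side" or "top" or "wrist"; returns the picture (384x512x3 uint8, red, green, blue); there is no depth.
- cams.get_calibration(name): a dict with "vertical_fov" (degrees; the focal length in pixels is half the picture's height over the tangent of half this angle, whatever the lens; pixels are square), "cx", "cy" (the principal point, pixels), "rvec" (rotation vector, rad) and "tvec" (3), from world to camera coordinates, as OpenCV has them. Camera axes: x right, y down, z forward; pixel columns grow to the right and rows downward; lengths in mm; the calibration is good to about 2 mm. A picture is of the moment at which its call begins: read the wrist's pose just before it. get_calibration takes no time and is no camera call; for the wrist camera it gives the pose at the moment of the call.
- close_job(): hands the job in, once; it reports no verdict.
Trained networks look in the newest picture that a camera, given by its name, has taken for a name from the list of things; names that differ only in an ending like _2 or _b are one class to them, and where a whole thing is asked for, a point or a joint stands for the part that bears it (a point fixed in the world has none). Each returns a list of dicts, best first, with "p" (0 to 1); they miss things now and then, are a little off and sometimes report something else, mostly with a low value. They report only what shows in the picture. A call takes as long as a camera call.
- cams.silhouettes(camera, thing): "pixels" (384x512 bool, what is visible of it) and "rect" ([centre column, centre row, width, height] in pixels, round what is visible of it).
- cams.mark_of(camera, thing): "xy" ([column, row] in pixels: a listed point, or the origin of a listed thing).
The state is a dict: "t": time; "q": joint angles; "joint_velocities": joint speeds; "effort": joint torques, N m; "tcp_pos": TCP position; "tool_rot": TCP orientation; "force": force on the tool from outside, world axes, zero at the start; "ft_torque": the same for the moment, N m; "gripper_width": finger opening in mm.
Only numpy, scipy, OpenCV 4.12 (cv2) and the standard library are available. Lean on these libraries where they do the work, as an engineer would, in place of code of your own. Each camera call takes 0.05 s, during which the arm holds its last target. There are 200 camera calls.

### The job

Make the pottery trimming machine ready to run: clear the loop tool left lying on it into the wooden tray, and set the upside-down clay cup gently on the middle of the wheel, still foot up, inside the middle one of the three rings. Then, last, push the clear sliding guard shut over it until the latch clicks home. Leave the other things on the table where they are.

Things in the scene. Friction and masses are not known exactly. Their poses are not given: they have to be found in the camera images.
- wheel (a point): centre of the wheel's face, on the machine's deck 50 mm above the table. The wheel, 160 mm across, is flush with the deck and marked with three rings of 152, 100 and 24 mm diameter. x points along the machine to the latch end (the way the guard closes), y across, z up. The deck spans x -350 to +155 mm and y -135 to +135 mm from here.
- machine: the trimming machine, fixed; origin on the table right below the wheel's centre, axes as the wheel's.
- latch_top (a point): top of the black knob of the latch pin, 154 mm above the deck and 120 mm towards +x from the wheel's centre. It stands on a fixed gantry 58 mm wide (y), 16 mm deep (x) and 127 mm above the deck. Just before it, at x = +104 to +110 mm from the wheel's centre, a fixed clear end wall stands across the machine, 84 mm above the deck.
- guard (a joint): sliding guard: 0 = fully shut, grows as it opens towards the wheel's -x, at most 0.24 m. It has about 1.5 N of friction and stays where it is left; over the last 30 mm it lifts the latch with up to about 10 N, then clicks. Anything lying under its side walls' path stops it.
- guard_mid (a point): middle of the guard's roof, 141 mm above the table. The guard is a clear tunnel with aluminium edges, 200 mm long (x) and 236 mm wide (y), roof 91 mm above the deck, two side walls at y = +-115 mm running just above the deck, both ends open. When shut this point is right above the wheel's centre. Axes as the wheel's.
- guard_handle (a point): centre of the black bar handle on the guard's roof: a bar 110 mm long across (y), 14 x 14 mm in section, its top 7 mm above this point, on two end posts 86 mm apart inside; 31 mm free below the bar. It lies 30 mm towards the latch end from the guard's middle. Axes as the wheel's.
- latch (a joint): spring pin of the latch, on the end wall: 0 = dropped, grows as it is lifted (up to 0.012 m). The guard's ramped strike lifts it about 7 mm by itself and the pin then drops behind the strike and locks the guard; it also reads 0 before the strike gets there. It need not be touched.
- cup_mid (a point): middle, half-way up, of the clay-coloured cup, an unfired blank standing upside down on the table with its foot ring up; 62 mm tall overall, rim at the bottom 68 mm across, straight wall 58 mm across from 14 to 50 mm above its underside, foot ring 44 mm across on top. z up. About 0.18 kg.
- tool_mid (a point): middle of the wooden handle of the loop tool lying flat on the machine's deck; handle 80 mm long (along x), 16 mm wide (y), 14 mm thick, this point 7 mm above its underside; a flat steel wire loop, 36 mm wide, continues to 84 mm from here along +x. About 50 g, it balances some 6 mm from here towards the loop.
- tool: the same loop tool, 124 mm long over all (x -62 to +62 mm from this origin); origin at the underside, 22 mm along +x from the middle of the handle.
- cup: the same cup; origin at the centre of its underside.
- tray_in (a point): centre of the inner floor of the open dark wooden tray, 5 mm above the table; inside 160 mm (x) by 110 mm (y), walls 5 mm thick, rims 28 mm above the table. Fixed.
- slab: plain plaster slab, 170 x 120 x 30 mm, fixed; origin at the centre of its underside.
- vase: bystander: upright clay vase, 72 mm wide, 110 mm tall; origin at the centre of its underside.
- beaker: bystander: upright open biscuit-fired beaker, 60 mm wide, 75 mm tall, standing on the plaster slab; origin at the centre of its underside.
- jar: bystander: glass jar with a steel lid, 56 mm wide, 80 mm tall; origin at the centre of its underside.
- flask: bystander: grey plastic bottle, 60 mm wide, 150 mm tall; origin at the centre of its underside.
- basin: bystander: clay water bowl, 90 mm wide, 50 mm tall; origin at the centre of its underside.
- stone: bystander: grey rubbing stone, 100 x 50 x 25 mm; origin at the centre of its underside.
- knife: bystander: flat wooden modelling knife, 110 x 16 x 10 mm; origin at the centre of its underside.

How it is judged (in metres and radians):
On the way, in this order (a step that is already met when the one before it is completed fails the run):
1. the tool lies in the tray and the cup stands foot up inside the middle ring, both let go, while the guard is still open (x of tool_mid in the frame of tray_in between -0.07 and 0.07 m and y of tool_mid in the frame of tray_in between -0.048 and 0.048 m and z of tool_mid in the frame of tray_in below 0.02 m and linear speed of each of tool, cup below 0.03 m/s and horizontal distance between cup_mid and wheel below 0.016 m and z of cup_mid in the frame of wheel between 0.026 and 0.036 m and angle between cup_mid's own z axis and vertical below 0.1 rad and contact force between each of cup, tool and the fingers below 0.1 N and value of joint guard above 0.1 m), for 0.2 s.
2. the guard is shut and the latch has dropped (value of joint guard below 0.004 m and value of joint latch below 0.002 m), for 0.2 s.
At the end, for the whole second after the job is handed in: Guard within 4 mm of fully shut, latch pin dropped (within 2 mm); cup still, foot up on the wheel, centre within 16 mm of the wheel's; loop tool still in the tray, its handle's middle within 70 mm (x) and 48 mm (y) of the tray's centre and at most 20 mm above its floor (all of step 2 and x of tool_mid in the frame of tray_in between -0.07 and 0.07 m and y of tool_mid in the frame of tray_in between -0.048 and 0.048 m and z of tool_mid in the frame of tray_in below 0.02 m and linear speed of each of tool, cup below 0.03 m/s and horizontal distance between cup_mid and wheel below 0.016 m and z of cup_mid in the frame of wheel between 0.026 and 0.036 m and angle between cup_mid's own z axis and vertical below 0.1 rad and velocity of joint guard below 0.01 m/s); the robot touches nothing.
It fails at once if another thing on the table (vase, beaker, jar, flask, basin, stone or knife) is moved more than 30 mm (distance of any of vase, beaker, jar, flask, basin, stone, knife from where it was at the start of the episode above 0.03 m).
It fails at once if the cup is tipped by more than 30 degrees (angle between cup_mid's own z axis and vertical above 0.52 rad).
It fails at once if the cup is dropped onto the wheel (faster than 0.5 m/s close above it) (horizontal distance between cup_mid and wheel below 0.08 m and z of cup_mid in the frame of wheel below 0.05 m and linear speed of cup above 0.5 m/s).
It also fails if it takes over 64 s, if anything falls off the work surface, if the arm or the gripper's body presses on something with over 40 N, if the wrist force passes 120 N, or if a joint passes its speed limit or range.

## Working session

There is one attempt and no reset: what is moved stays moved. The work goes in short steps, Python scripts to look and compute and a shell command to move; the robot and the scene stay as the last step left them, time stands still between calls to the robot, and variables do not carry over. Pictures are saved under pics/ and viewed, about 8 in all and at most 12, crops included, and the job is handed in when it is done.

```bash
mkdir -p pics; ls; cat > h.py <<'E'
import numpy as np, cv2
from scipy.spatial.transform import Rotation as R
from cell import status, cams, close_job, env
def cal(n):
    c=cams.get_calibration(n); f=192/np.tan(np.radians(c["vertical_fov"])/2)
    K=np.array([[f,0,c["cx"]],[0,f,c["cy"]],[0,0,1.]])
    M=cv2.Rodrigues(np.array(c["rvec"],float))[0]; return K,M,np.array(c["tvec"],float).ravel()
def onz(C,uv,z):
    K,M,t=C; d=M.T@np.linalg.inv(K)@np.array([*uv,1.]); o=-M.T@t
    return o+d*(z-o[2])/d[2]
def proj(C,p):
    K,M,t=C; c=K@(M@np.asarray(p,float)+t); return c[:2]/c[2]
def tri(obs):
    A=[];b=[]
    for C,uv in obs:
        K,M,t=C; d=M.T@np.linalg.inv(K)@np.array([*uv,1.]);d/=np.linalg.norm(d);o=-M.T@t
        P=np.eye(3)-np.outer(d,d);A.append(P);b.append(P@o)
    return np.linalg.lstsq(np.vstack(A),np.hstack(b),rcond=None)[0]
def snap(n,fn):
    im=cams.get_image(n); cv2.imwrite("pics/"+fn,im[:,:,::-1]); return im
E
python3 - <<'E'
from h import *
s=status.read_state(); print({k:np.round(v,3) for k,v in s.items()}, env.grasp_offset)
a=snap("top","a.png");b=snap("side","b.png")
Z=dict(wheel=50,latch_top=204,guard_mid=141,guard_handle=None,cup_mid=31,tool_mid=57,tool=50,cup=0,tray_in=5,slab=0,vase=0,beaker=30,jar=0,flask=0,basin=0,stone=0,knife=0,machine=0)
Z["guard_handle"]=141+38
for n in Z:
    o=[]
    for c in("top","side"):
        m=cams.mark_of(c,n)
        o.append((round(m[0]["p"],2),np.round(m[0]["xy"]),np.round(onz(cal(c),m[0]["xy"],Z[n]))) if m else None)
    print(n,o)
for c in("top","side"):print(c,[np.round(x,2).tolist() for x in cal(c)])
cv2.imwrite("pics/ab.png",cv2.resize(np.hstack([a,b])[:,:,::-1],(800,300),interpolation=cv2.INTER_AREA))
E
```

```text
pics
{'t': np.float64(0.0), 'q': array([-0.996,  0.041,  0.084, -0.   , -1.615, -0.334]), 'joint_velocities': array([ 0.   , -0.001,  0.001, -0.001, -0.   , -0.001]), 'effort': array([-0.0000e+00, -3.6821e+01,  3.4742e+01,  6.9330e+00, -5.0000e-03,
       -0.0000e+00]), 'tcp_pos': array([ 143.065, -582.363,  230.273]), 'tool_rot': array([-0.   , -0.12 ,  0.993,  0.001]), 'force': array([ 1.056,  0.368, -0.361]), 'ft_torque': array([ 0.008, -0.009,  0.011]), 'gripper_width': np.float64(85.751)} 18.700000000000003
wheel [(0.68, array([247., 154.]), array([657.,  11.,  50.])), (0.67, array([233., 215.]), array([649.,  12.,  50.]))]
latch_top [None, (0.59, array([313., 336.]), array([399., 480., 204.]))]
guard_mid [(0.97, array([256., 216.]), array([471., -11., 141.])), (0.92, array([296., 191.]), array([467., -23., 141.]))]
guard_handle [(0.67, array([255., 204.]), array([500.,  -8., 179.])), (0.94, array([284., 181.]), array([504., -14., 179.]))]
cup_mid [(0.9, array([354., 165.]), array([ 618., -311.,   31.])), (0.54, array([262., 168.]), array([ 608., -288.,   31.]))]
tool_mid [(0.56
[... 1139 characters left out ...]
,   0.]))]
stone [(0.71, array([371., 230.]), array([ 422., -359.,    0.])), (0.6, array([226., 175.]), array([ 736., -264.,    0.]))]
knife [(0.75, array([388., 151.]), array([ 661., -423.,    0.])), (0.62, array([254., 154.]), array([ 660., -426.,    0.]))]
machine [(0.68, array([246., 155.]), array([660.,  14.,   0.])), (0.9, array([237., 225.]), array([641.,   1.,   0.]))]
top [[[491.8, 0.0, 255.53], [0.0, 491.8, 183.52], [0.0, 0.0, 1.0]], [[-0.03, -1.0, 0.01], [-1.0, 0.03, -0.09], [0.09, -0.01, -1.0]], [1.08, 569.45, 1446.79]]
side [[[381.63, 0.0, 252.19], [0.0, 381.63, 188.57], [0.0, 0.0, 1.0]], [[-0.98, -0.17, 0.0], [-0.11, 0.59, -0.8], [0.14, -0.79, -0.6]], [582.78, 183.28, 1114.61]]
```

View pics/a.png

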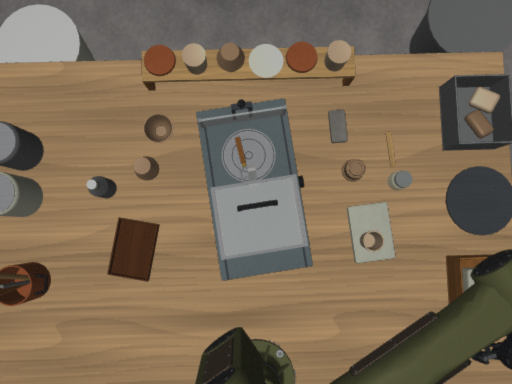

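View pics/b.png

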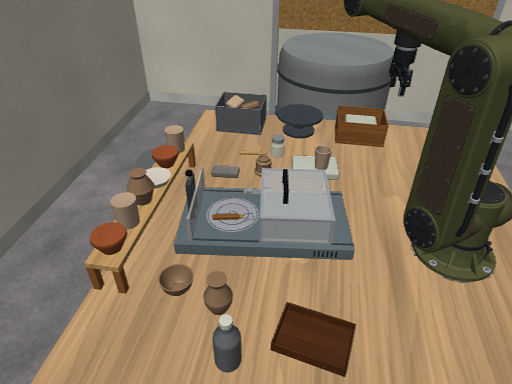

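The top view shows the wheel at about (248,155), with the tool on it and its loop towards the guard. The tray is at (134,249) and the cup at (354,168). The side view agrees with this. I'll go above the cup next.

```bash
python3 -m pendant '[[[-46,14,0],[0,0,0]],[[-46,14,0],[0,0,0]],[[-46,14,0],[0,0,0]],[[-46,14,0],[0,0,0]],[[-46,14,0],[0,0,0]],[[-46,14,0],[0,0,0]],[[-46,14,0],[0,0,0]],[[-46,14,0],[0,0,0]]]'
python3 - <<'E'
from h import *
s=status.read_state(); print(s["t"],s["tcp_pos"],s["tool_rot"])
w=snap("wrist","c.png");C=cal("wrist");K,M,t=C
print("campos",-M.T@t)
for n,z in dict(cup_mid=31,cup=0,vase=0,stone=0,jar=0).items():
    m=cams.mark_of("wrist",n); print(n,[(round(q["p"],2),np.round(q["xy"]),np.round(onz(C,q["xy"],z))) for q in m[:1]])
a=cv2.imread("pics/a.png")[60:280,100:420]
cv2.imwrite("pics/ac.png",np.hstack([cv2.resize(a,(436,300)),cv2.resize(w[:,:,::-1],(364,300))]))
E
```

```text
t: 2.7
tcp_pos: [480.7, -382.9, 231.9]
tool_rot: [0.0, -0.115, 0.993, -0.001]
force: [-0.0, -1.2, -0.2]
gripper_width: 85.3
2.7 [ 480.7018412  -382.94340902  231.87321914] [ 3.83207426e-04 -1.14665907e-01  9.93403723e-01 -7.91166990e-04]
campos [ 417.1229578  -394.21571725  372.87929871]
cup_mid [(0.83, array([289., 278.]), array([ 610., -303.,   31.]))]
cup [(0.78, array([288., 267.]), array([ 613., -300.,    0.]))]
vase []
stone []
jar [(0.91, array([198., 218.]), array([ 570., -434.,    0.]))]
```

View pics/ac.png

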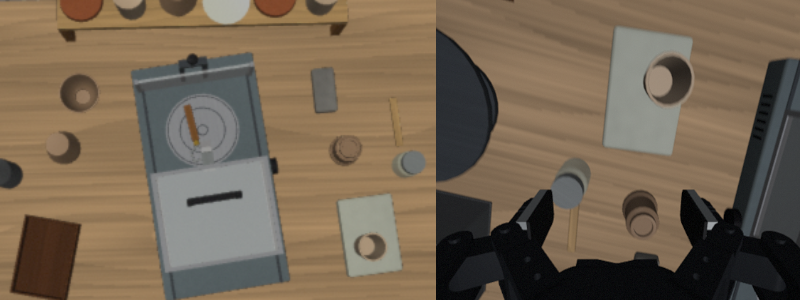

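The crop shows the upside-down cup near (345,148), agreeing with about (611,-303). In the wrist view the cup is at lower centre. Next I'll go over the loop tool.

```bash
python3 -m pendant '[[[-28,41,0],[0,0,0]],[[-28,41,0],[0,0,0]],[[-28,41,0],[0,0,0]],[[-28,41,0],[0,0,0]],[[-28,41,0],[0,0,0]],[[-28,41,0],[0,0,0]],[[-28,41,0],[0,0,0]],[[-28,41,0],[0,0,0]]]'
python3 -m pendant '[[[0,0,0],[0,0,0]]]' >/dev/null
python3 - <<'E'
from h import *
s=status.read_state(); print(s["t"],s["tcp_pos"],s["tool_rot"])
w=snap("wrist","d.png");C=cal("wrist")
for n,z in dict(wheel=50,tool_mid=57,tool=50,guard_mid=141,guard_handle=179).items():
    m=cams.mark_of("wrist",n); print(n,[(round(q["p"],2),np.round(q["xy"]),np.round(onz(C,q["xy"],z))) for q in m[:1]])
for c in("wrist","top"):
  m=cams.silhouettes(c,"tool")
  if m:
    v,u=np.nonzero(m[0]["pixels"]); P=np.array([onz(cal(c),p,55)[:2] for p in zip(u,v)])
    (cx,cy),(a,b),th=r=cv2.minAreaRect(P.astype(np.float32)); e,ev=np.linalg.eigh(np.cov(P.T)); print(c,m[0]["p"],np.round(r[0]),np.round(r[1]),ev[:,1],np.degrees(np.arctan2(*ev[::-1,1])))
E
```

```text
t: 3.8
tcp_pos: [622.8, -20.2, 235.9]
tool_rot: [0.004, -0.1, 0.995, -0.002]
force: [1.4, 0.2, 2.1]
gripper_width: 85.7
3.9 [623.50597178 -16.84834689 234.8405479 ] [ 0.00322151 -0.10151195  0.99482776 -0.0016378 ]
wheel [(0.74, array([273., 201.]), array([651.,   9.,  50.]))]
tool_mid [(0.87, array([287., 220.]), array([668.,  29.,  57.]))]
tool [(0.56, array([286., 200.]), array([647.,  24.,  50.]))]
guard_mid []
guard_handle [(0.96, array([301.,  14.]), array([497., -16., 179.]))]Traceback (most recent call last):
  File "<stdin>", line 9, in <module>
  File "h.py", line 5, in cal
    c=cams.get_calibration(n); f=192/np.tan(np.radians(c["vertical_fov"])/2)
ValueError: time passes only in moves, steps and waits
```

View pics/d.png

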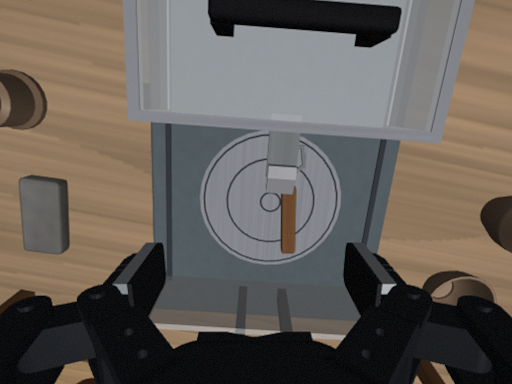

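The wheel centre is at (270,201). The tool handle runs from about (288,187) to (288,252), and the loop reaches up to the guard's edge near (285,125).

```bash
python3 - <<'E'
from h import *
s=status.read_state(); print(s["tcp_pos"],s["tool_rot"]); C=cal("wrist")
ang=lambda a,b:np.degrees(np.arctan2(b[1]-a[1],b[0]-a[0]))
w=onz(C,(270,201.5),50);print("wheel",w)
a=onz(C,(289.5,187),64);b=onz(C,(288.5,252),64);print("handle",a,b,(a+b)/2,ang(a,b))
g=onz(C,(133,121),140);h=onz(C,(438,138),140);print("guard edge",g,h,ang(g,h))
g=onz(C,(168,125),50);h=onz(C,(172,276),50);print("deck L",ang(g,h))
im=cv2.imread("pics/d.png");g=cv2.cvtColor(im,6)
# outer ring fit
m=cams.silhouettes("wrist","tool");
if m: v,u=np.nonzero(m[0]["pixels"]);print(m[0]["p"],m[0]["rect"])
R0=R.from_quat(np.r_[s["tool_rot"][1:],s["tool_rot"][0]]).as_matrix();print(R0.round(3))
E
```

```text
[622.47346116 -21.61381583 236.20533902] [ 0.00388381 -0.09912952  0.99506485 -0.0020509 ]
wheel [652.35134505   3.20018931  50.        ]
handle [627.87623085  18.77641241  64.        ] [703.51456136  35.36739706  64.        ] [665.6953961   27.07190474  64.        ] 12.37168609967419
guard edge [ 582.20944706 -124.14936634  140.        ] [548.27464151 110.41617061 140.        ] 98.23191818219632
deck L 8.288785096199502
[[-0.98  -0.197  0.008]
 [-0.197  0.98  -0.003]
 [-0.007 -0.005 -1.   ]]
```

```bash
python3 -m pendant '[[[-27,20,0],[0,0,0]],[[-26,19,20],[0,0,-0.015]],[[0,0,40],[0,0,0]],[[0,0,40],[0,0,0]],[[0,0,30],[0,0,0]],[[0,0,0],[0,0,0]]]' 50
python3 - <<'E'
from h import *
for i in range(3):
    s=status.read_state(); print(s["tcp_pos"],s["gripper_width"])
    w=snap("wrist",f"e{i}.png");C=cal("wrist");m=cams.mark_of("wrist","tool_mid")
    print([(round(q["p"],2),np.round(q["xy"]),np.round(onz(C,q["xy"],57))) for q in m[:1]])
E
```

```text
t: 4.95
tcp_pos: [670.3, 24.7, 104.9]
tool_rot: [0.007, -0.104, 0.995, -0.002]
force: [0.4, -0.2, -0.9]
gripper_width: 42.6
[670.28884892  24.6778569  104.93077335] 42.578037951538455
[(0.58, array([262., 212.]), array([669.,  31.,  57.]))]
[672.80439552  24.6349222  110.97614276] 42.77755633547183
[(0.92, array([264., 204.]), array([667.,  32.,  57.]))]
[674.0997544   25.06466211 113.72592236] 42.995825380215365
[(0.95, array([264., 202.]), array([667.,  32.,  57.]))]
```

View pics/e2.png

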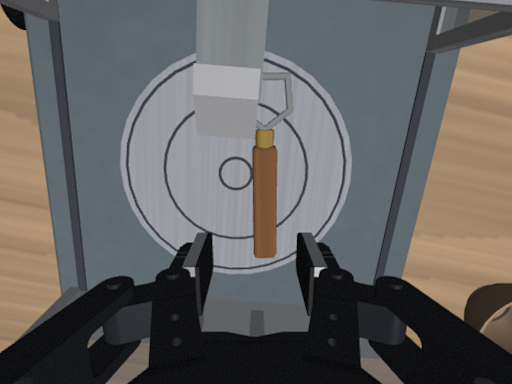

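The handle is at column 265 and the jaws are centred at about 254, so it lines up with a +7 mm tool-y correction.

```bash
python3 -m pendant '[[[5,7,20],[0,0,0]],[[0,0,18],[0,0,0]],[[0,0,8],[0,0,0]],[[0,0,0],[0,0,0]],[[0,0,0],[0,0,0]]]' ; python3 -m pendant '[[[0,0,0],[0,0,0]]]'
```

```text
t: 5.75
tcp_pos: [672.7, 31.9, 75.5]
tool_rot: [0.02, -0.104, 0.994, -0.001]
force: [-0.2, -0.1, 0.4]
gripper_width: 42.7
t: 5.85
tcp_pos: [673.2, 31.8, 76.7]
tool_rot: [0.02, -0.104, 0.994, -0.001]
force: [-0.8, 0.1, -0.2]
gripper_width: 42.7
```

```bash
python3 -m pendant '[[[4,0,10],[0,0.02,0]],[[3,0,8],[0,0.02,0]],[[0,0,2],[0,0,0]],[[0,0,2],[0,0,0]],[[0,0,0],[0,0,0]]]' ; python3 -m pendant '[[[0,0,0],[0,0,0]]]'
```

```text
t: 6.35
tcp_pos: [667.0, 30.2, 53.7]
tool_rot: [-0.001, -0.104, 0.995, -0.003]
force: [-0.3, 0.4, -0.9]
gripper_width: 42.5
t: 6.45
tcp_pos: [667.1, 30.2, 53.6]
tool_rot: [-0.001, -0.104, 0.995, -0.003]
force: [0.0, 0.1, 1.0]
gripper_width: 42.7
```

```bash
python3 -m pendant '[[[0,0,0],[0,0,0]],[[0,0,0],[0,0,0]],[[0,0,0],[0,0,0]],[[0,0,0],[0,0,0]],[[0,0,0],[0,0,0]]]' 5 30; python3 -m pendant '[[[0,0,-20],[0,0,0]],[[0,0,-40],[0,0,0]],[[0,0,-45],[0,0,0]],[[0,0,-45],[0,0,0]],[[0,0,-10],[0,0,0]],[[0,0,0],[0,0,0]]]'
```

```text
t: 6.95
tcp_pos: [667.3, 30.3, 54.4]
tool_rot: [-0.0, -0.104, 0.995, -0.003]
force: [-1.1, -0.1, -0.5]
gripper_width: 14.5
t: 7.55
tcp_pos: [665.8, 30.7, 217.1]
tool_rot: [-0.003, -0.104, 0.995, -0.003]
force: [-0.2, -0.5, -1.6]
gripper_width: 14.6
```

```bash
python3 -m pendant '[[[20,38,0],[0,0,0.1]],[[24,36,0],[0,0,0.1]],[[27,33,0],[0,0,0.1]],[[30,30,0],[0,0,0.09]],[[33,28,0],[0,0,0]],[[33,28,0],[0,0,0]],[[33,28,0],[0,0,0]],[[33,28,0],[0,0,0]]]'; python3 -m pendant '[[[20,15,0],[0,0,0]],[[0,0,0],[0,0,0]],[[0,0,0],[0,0,0]]]'
python3 - <<'E'
from h import *
s=status.read_state(); print(s["t"],s["tcp_pos"],s["tool_rot"],s["q"].round(2) if hasattr(s["q"],"round") else s["q"])
w=snap("wrist","f.png");C=cal("wrist")
m=cams.mark_of("wrist","tray_in"); print([(round(q["p"],2),np.round(q["xy"]),np.round(onz(C,q["xy"],5))) for q in m[:1]])
m=cams.mark_of("wrist","tool_mid"); print(m[:1])
E
```

```text
t: 8.35
tcp_pos: [441.0, 302.3, 201.6]
tool_rot: [-0.01, 0.104, 0.995, -0.008]
force: [1.5, 1.6, -0.3]
gripper_width: 15.1
t: 8.65
tcp_pos: [419.3, 324.5, 196.6]
tool_rot: [-0.012, 0.1, 0.995, -0.01]
force: [0.5, -1.3, -0.6]
gripper_width: 15.0
8.65 [419.27618916 324.51801553 196.59472054] [-0.01180822  0.09999769  0.99486384 -0.01034262] [ 1.03 -0.12 -0.13 -0.01 -1.59 -2.8 ]
[(0.89, array([278., 140.]), array([385., 355.,   5.]))]
[{'xy': [252.4, 252.4], 'p': 0.86}]
```

View pics/f.png

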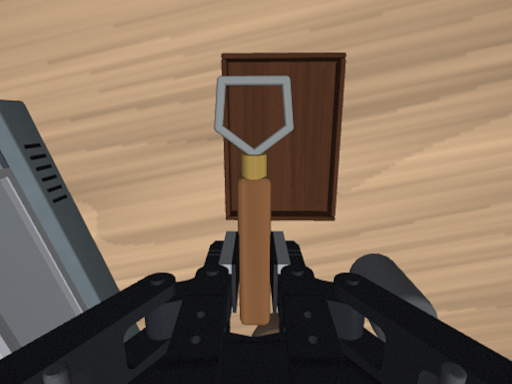

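The tool is still square in the jaws. The tray is parallel to it, centred at about (283,137).

```bash
python3 -m pendant '[[[10,11,20],[-0.012,-0.011,0]],[[8,10,35],[-0.011,-0.011,0]],[[0,0,40],[0,0,0]],[[0,0,30],[0,0,0]],[[0,0,18],[0,0,0]],[[0,0,0],[0,0,0]],[[0,0,0],[0,0,0]]]'
```

```text
t: 9.5
tcp_pos: [412.2, 342.8, 50.6]
tool_rot: [0.003, 0.107, 0.994, 0.002]
force: [-0.2, 0.3, 1.2]
gripper_width: 14.9
```

```bash
python3 -m pendant '[[[4,3,12],[0,0,0]],[[3,3,12],[0,0,0]],[[0,0,8],[0,0,0]],[[0,0,2],[0,0,0]],[[0,0,0],[0,0,0]],[[0,0,0],[0,0,0]]]'
```

```text
t: 10.1
tcp_pos: [408.2, 352.3, 17.5]
tool_rot: [0.004, 0.108, 0.994, 0.004]
force: [-0.1, 0.0, 0.3]
gripper_width: 14.7
```

```bash
python3 -m pendant '[[[0,0,6],[0,0,0]],[[0,0,0],[0,0,0]]]'; python3 -m pendant '[[[0,0,0],[0,0,0]],[[0,0,0],[0,0,0]],[[0,0,0],[0,0,0]]]' 40;  python3 -m pendant '[[[0,0,-20],[0,0,0]],[[0,0,-40],[0,0,0]],[[0,0,-45],[0,0,0]],[[0,0,-48],[0,0,0]],[[0,0,-45],[0,0,0]],[[0,0,-20],[0,0,0]]]'
python3 - <<'E'
from h import *
s=status.read_state(); print(s["t"],s["tcp_pos"],s["tool_rot"])
C=cal("wrist");w=snap("wrist","g.png")
for n,z in(("tray_in",5),("tool_mid",12)):
    m=cams.mark_of("wrist",n); print(n,[(round(q["p"],2),np.round(q["xy"]),np.round(onz(C,q["xy"],z))) for q in m[:1]])
E
```

```text
t: 10.3
tcp_pos: [408.5, 352.7, 11.7]
tool_rot: [0.004, 0.108, 0.994, 0.005]
force: [-0.4, 0.7, -0.1]
gripper_width: 15.3
t: 10.6
tcp_pos: [408.9, 353.0, 12.4]
tool_rot: [0.005, 0.108, 0.994, 0.005]
force: [1.2, -0.7, -0.2]
gripper_width: 34.2
t: 11.2
tcp_pos: [405.6, 348.6, 234.6]
tool_rot: [0.003, 0.108, 0.994, 0.001]
force: [0.4, 1.1, -0.8]
gripper_width: 34.1
11.2 [405.59868155 348.55244604 234.64663198] [0.00294009 0.108237   0.9941198  0.00138741]
tray_in [(0.83, array([254., 149.]), array([385., 355.,   5.]))]
tool_mid [(0.65, array([256., 171.]), array([412., 351.,  12.]))]
```

View pics/g.png

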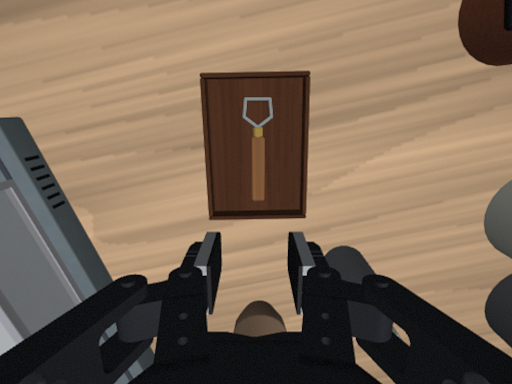

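The tool lies flat in the tray: handle (258,170), tray centre (257,145). Next is the cup.

```bash
python3 -m pendant '[[[-22,-39,0],[0,0,-0.1]],[[-18,-41,0],[0,0,-0.1]],[[-14,-43,0],[0,0,-0.1]],[[-10,-44,0],[0,0,-0.06]],[[-7,-44,0],[0,0,0]],[[-7,-44,0],[0,0,0]],[[-7,-44,0],[0,0,0]],[[-7,-44,0],[0,0,0]]]' 100; python3 -m pendant '[[[-7,-44,0],[0,0,0]],[[-7,-44,0],[0,0,0]],[[-7,-44,0],[0,0,0]],[[-7,-44,0],[0,0,0]],[[-7,-44,0],[0,0,0]],[[0,0,0],[0,0,0]],[[0,0,0],[0,0,0]]]'
```

```text
t: 12.15
tcp_pos: [512.8, -1.0, 218.7]
tool_rot: [-0.006, -0.085, 0.996, -0.003]
force: [1.2, 0.4, 1.0]
gripper_width: 85.9
t: 12.85
tcp_pos: [581.9, -226.3, 203.9]
tool_rot: [-0.016, -0.081, 0.997, -0.001]
force: [-0.7, -0.6, 1.1]
gripper_width: 85.1
```

```bash
python3 -m pendant '[[[-8,-40,0],[0,-0.016,0]],[[-8,-40,0],[0,-0.016,0]],[[0,0,30],[0,0,0]],[[0,0,0],[0,0,0]],[[0,0,0],[0,0,0]]]'
python3 - <<'E'
from h import *
for i in range(2):
    s=status.read_state(); print(s["t"],s["tcp_pos"],s["tool_rot"])
    C=cal("wrist");w=snap("wrist",f"i{i}.png")
    for n,z in(("cup_mid",31),("cup",0)):
        m=cams.mark_of("wrist",n); print(n,[(round(q["p"],2),np.round(q["xy"]),np.round(onz(C,q["xy"],z))) for q in m[:1]])
E
```

```text
t: 13.35
tcp_pos: [610.9, -300.1, 169.7]
tool_rot: [-0.002, -0.084, 0.996, 0.002]
force: [-0.3, 1.0, 1.5]
gripper_width: 85.8
13.35 [ 610.94181656 -300.13675864  169.67264964] [-0.00184463 -0.08411433  0.99645321  0.00154023]
cup_mid [(0.77, array([243., 179.]), array([ 607., -310.,   31.]))]
cup [(0.74, array([246., 170.]), array([ 604., -308.,    0.]))]
13.5 [ 611.25414796 -299.67457547  169.86813799] [-0.00135115 -0.08437843  0.99643117  0.00183678]
cup_mid [(0.74, array([244., 178.]), array([ 606., -309.,   31.]))]
cup [(0.56, array([245., 170.]), array([ 606., -309.,    0.]))]
```

View pics/i1.png

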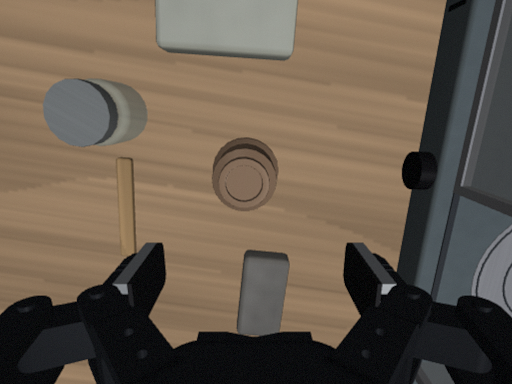

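The foot ring is centred at about (244,183) and the jaws at about 254. Nothing stands in the fingers' path.

```bash
python3 -m pendant '[[[4,-4,30],[0,0,0]],[[3,-4,40],[0,0,0]],[[0,0,40],[0,0,0]],[[0,0,25],[0,0,0]],[[0,0,0],[0,0,0]],[[0,0,0],[0,0,0]]]'
```

```text
t: 14.25
tcp_pos: [609.0, -309.0, 39.0]
tool_rot: [0.005, -0.085, 0.996, -0.001]
force: [-0.1, -0.3, 0.9]
gripper_width: 85.8
```

```bash
python3 -m pendant '[[[3,0,12],[0,0.01,0]],[[0,0,9],[0,0,0]],[[0,0,1],[0,0,0]],[[0,0,0],[0,0,0]]]'
python3 - <<'E'
from h import *
s=status.read_state(); print(s["t"],s["tcp_pos"])
C=cal("wrist");w=snap("wrist","j.png")
for n,z in(("cup_mid",31),("cup",0)):
        m=cams.mark_of("wrist",n); print(n,[(round(q["p"],2),np.round(q["xy"]),np.round(onz(C,q["xy"],z))) for q in m[:1]])
E
```

```text
t: 14.65
tcp_pos: [608.8, -310.2, 21.2]
tool_rot: [0.003, -0.086, 0.996, -0.003]
force: [-0.1, 0.0, -0.6]
gripper_width: 85.4
14.65 [ 608.77936302 -310.19855779   21.21916561]
cup_mid [(0.83, array([256., 251.]), array([ 605., -309.,   31.]))]
cup [(0.93, array([258., 226.]), array([ 604., -308.,    0.]))]
```

View pics/j.png

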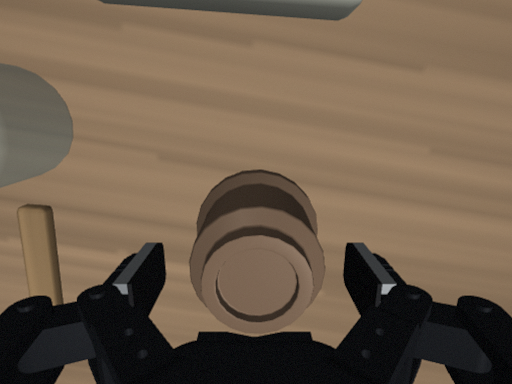

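The cup is centred between the pads (256,250). I'll do a small correction, then grip.

```bash
python3 -m pendant '[[[4,0,4],[0,0,0]],[[0,0,1],[0,0,0]],[[0,0,0],[0,0,0]]]'; python3 -m pendant '[[[0,0,0],[0,0,0]],[[0,0,0],[0,0,0]],[[0,0,0],[0,0,0]],[[0,0,0],[0,0,0]],[[0,0,0],[0,0,0]]]' 50 30;  python3 -m pendant '[[[0,0,-10],[0,0,0]],[[0,0,-30],[0,0,0]],[[0,0,-35],[0,0,0]],[[0,0,-35],[0,0,0]],[[0,0,-25],[0,0,0]],[[0,0,0],[0,0,0]]]'
```

```text
t: 15.1
tcp_pos: [604.8, -311.1, 16.6]
tool_rot: [0.003, -0.086, 0.996, -0.003]
force: [-0.8, -0.1, 0.2]
gripper_width: 85.3
t: 15.6
tcp_pos: [604.9, -311.2, 17.1]
tool_rot: [0.004, -0.086, 0.996, -0.003]
force: [-1.1, 0.6, -0.5]
gripper_width: 57.1
t: 16.2
tcp_pos: [601.5, -309.5, 154.3]
tool_rot: [-0.0, -0.085, 0.996, -0.001]
force: [0.9, -0.5, -2.1]
gripper_width: 56.8
```

```bash
python3 -m pendant '[[[-13,25,-12],[0,0,0]],[[-13,38,-8],[0,0,0]],[[-13,38,-5],[0,0,0]],[[-13,38,-2],[0,0,0]],[[-13,38,-2],[0,0,0]],[[-13,38,-2],[0,0,0]],[[-13,38,0],[0,0,0]],[[-13,35,0],[0,0,0]]]'
python3 -m pendant '[[[0,15,0],[0,0,0]],[[0,0,0],[0,0,0]],[[0,0,0],[0,0,0]]]'
python3 - <<'E'
from h import *
s=status.read_state(); print(s["t"],s["tcp_pos"])
C=cal("wrist");w=snap("wrist","k.png")
for n,z in(("wheel",50),("cup_mid",s["tcp_pos"][2]+14),("cup",s["tcp_pos"][2]-17)):
        m=cams.mark_of("wrist",n); print(n,[(round(q["p"],2),np.round(q["xy"]),np.round(onz(C,q["xy"],z))) for q in m[:1]])
E
```

```text
t: 17.0
tcp_pos: [653.0, -0.8, 176.3]
tool_rot: [-0.007, -0.081, 0.997, 0.002]
force: [1.3, 0.6, -2.4]
gripper_width: 56.6
t: 17.3
tcp_pos: [649.1, 19.6, 171.6]
tool_rot: [-0.01, -0.084, 0.996, 0.002]
force: [0.4, -0.7, -2.2]
gripper_width: 56.6
17.3 [649.14482853  19.570566   171.62642785]
wheel [(0.71, array([237., 195.]), array([656.,   7.,  50.]))]
cup_mid [(0.78, array([254., 264.]), array([651.,  21., 186.]))]
cup [(0.66, array([257., 234.]), array([648.,  22., 155.]))]
```

View pics/k.png

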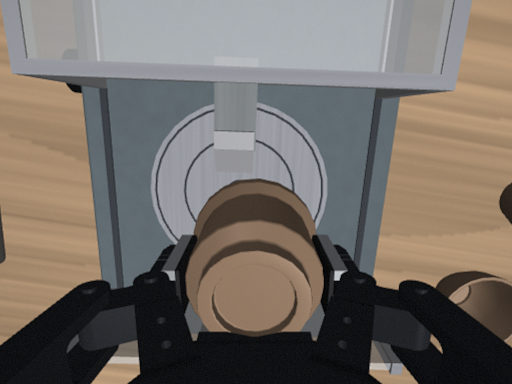

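The ring is centred at about (239,190). The cup is square in the jaws.

```bash
python3 -m pendant '[[[-1,-6,10],[0,-0.01,0]],[[-1,-6,25],[0,-0.01,0]],[[0,0,28],[0,0,0]],[[0,0,16],[0,0,0]],[[0,0,0],[0,0,0]],[[0,0,0],[0,0,0]]]'
python3 - <<'E'
from h import *
s=status.read_state(); print(s["t"],s["tcp_pos"])
for c in("wrist","top","side"):
  C=cal(c);w=snap(c,f"l_{c}.png")
  for n,z in(("wheel",50),("cup_mid",s["tcp_pos"][2]+14),("cup",s["tcp_pos"][2]-17)):
        m=cams.mark_of(c,n); print(c,n,[(round(q["p"],2),np.round(q["xy"]),np.round(onz(C,q["xy"],z))) for q in m[:1]])
E
```

```text
t: 18.1
tcp_pos: [653.6, 0.1, 89.8]
tool_rot: [0.003, -0.079, 0.997, 0.003]
force: [-0.2, -0.8, -2.4]
gripper_width: 56.6
18.1 [6.53566003e+02 1.34261041e-01 8.97647123e+01]
wrist wheel []
wrist cup_mid [(0.75, array([254., 264.]), array([655.,   1., 104.]))]
wrist cup [(0.64, array([256., 233.]), array([652.,   2.,  73.]))]
top wheel [(0.65, array([244., 156.]), array([649.,  18.,  50.]))]
top cup_mid [(0.61, array([250., 147.]), array([666.,   1., 104.]))]
top cup [(0.5, array([249., 152.]), array([659.,   3.,  73.]))]
side wheel [(0.93, array([232., 213.]), array([653.,   6.,  50.]))]
side cup_mid [(0.71, array([231., 202.]), array([652.,  18., 104.]))]
side cup [(0.83, array([231., 204.]), array([661., -13.,  73.]))]
```

View pics/l_wrist.png

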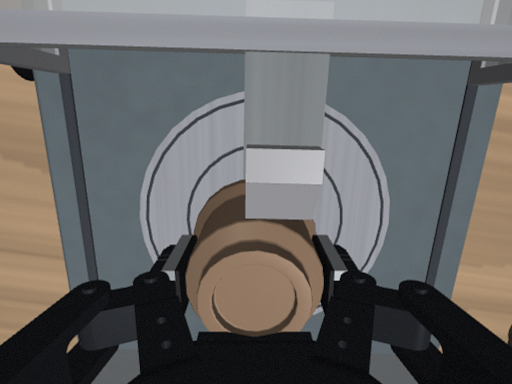

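```bash
python3 - <<'E'
from h import *
s=status.read_state(); print(s["tcp_pos"]); C=cal("wrist")
im=cv2.imread("pics/l_wrist.png",0)
pts=[(148,207),(383,207),(160,157),(369,152),(180,131),(345,131),(211,108),(245,98)]
# fit circle on deck by edge points picked by eye (outer dark ring, r=76)
P=np.array([onz(C,p,50)[:2] for p in pts])
from scipy.optimize import least_squares
f=lambda c:np.hypot(*(P-c).T)-76
r=least_squares(f,P.mean(0),loss="soft_l1");print(r.x,f(r.x).round(1))
# snap radially to darkest pixel & refit
Q=[]
for a in np.radians(np.arange(0,360,4)):
    d=np.array([np.cos(a),np.sin(a)])
    best=None
    for rr in np.arange(66,86,.5):
        u,v=proj(C,[*(r.x+rr*d),50])
        if 0<=u<511 and 0<=v<232 and not(240<u<330 and v<225):
            g=im[int(round(v)),int(round(u))]
            if best is None or g<best[0]: best=(g,rr,(u,v))
    if best and 67<best[1]<85: Q.append(onz(C,best[2],50)[:2])
P=np.array(Q); r=least_squares(f,r.x,loss="soft_l1",f_scale=1.);print(len(Q),r.x,f(r.x).round(1))
for p in((285,148),(285,183),(285,216)): print(onz(C,p,141),onz(C,p,155))
E
```

```text
[653.64130798   1.24249901  89.82247081]
[652.09944424   9.58689937] [-1.  -0.2  0.1  0.5  0.  -2.6  0.6  0.1]
39 [653.64843779   9.34266796] [-0.6 -0.5 -0.9 -0.8 -0.7 -0.6 -0.  -0.4 -0.3  0.2 -0.2 -0.7 -0.1 -0.6
 -0.  -0.5  6.5  7.4  0.3  0.3  0.2  0.1  0.   0.5  0.4  0.3 -0.3 -0.4
 -0.  -0.6 -0.2 -0.3 -1.  -0.6 -0.2 -0.8 -0.9 -1.  -1.1]
[593.97885613   2.07105718 141.        ] [5.92362826e+02 2.79879134e-01 1.55000000e+02]
[604.6719596    4.09923404 141.        ] [601.41235444   1.99631667 155.        ]
[615.43367826   6.14042525 141.        ] [610.51995163   3.7237682  155.        ]
```

```bash
python3 - <<'E'
from h import *
s=status.read_state(); K,M,t=C=cal("wrist")
rot=lambda q:R.from_quat(np.r_[q[1:],q[0]]).as_matrix()
Rt=rot(s["tool_rot"]);o=Rt.T@(-M.T@t-s["tcp_pos"]);A=M@Rt
def at(p,q):
    Rq=rot(np.array(q)/np.linalg.norm(q));c=np.array(p)+Rq@o;m=A@Rq.T;return K,m,-m@c
Ck=at([649.1,19.6,171.6],[-.01,-.084,.996,.002])
print(onz(Ck,(239,190),50),onz(Ck,(235.5,201),50))
for a,b in (((215,131),(246,148)),((255,133),(324,149)),((214,150),(246,182)),((254,151),(323,184)),((215,171),(245,216)),((254,171),(319,219))):
    p=tri([(Ck,a),(C,b)]);print(p.round(1),(proj(C,p)-b).round(1))
E
```

```text
[650.26986243   7.80057822  50.        ] [661.06944643   6.23899128  50.        ]
[594.6  -9.6 150.1] [-0.1  0.1]
[592.   11.9 148.1] [-0.3  0.9]
[604.5  -8.5 149.5] [-1.4  1.2]
[601.3  13.  150.9] [-0.7  1.1]
[617.7  -7.  141.3] [-1.5  0.9]
[612.8  15.  147.7] [-0.9  1. ]
```

The ring fit puts the wheel centre at (653.6, 9.3). The guard's strike tip is at about x=615, z=141–150, right by the gripper body's lower edge. I'll descend a little beyond the centre in +x and then slide back.

```bash
python3 -m pendant '[[[-8,4,0],[0,0,0]],[[-6,4,0],[0,0,0]],[[0,0,6],[0,0,0]],[[0,0,6],[0,0,0]],[[0,0,2],[0,0,0]],[[0,0,0],[0,0,0]],[[0,0,0],[0,0,0]]]'
```

```text
t: 19.4
tcp_pos: [667.2, 12.7, 73.5]
tool_rot: [0.002, -0.08, 0.997, 0.003]
force: [1.2, 0.2, -2.6]
gripper_width: 56.8
```

```bash
python3 -m pendant '[[[4,-1,1],[0,0,0]],[[4,0,1],[0,0,0]],[[2,0,1],[0,0,0]],[[0,0,1],[0,0,0]],[[0,0,0],[0,0,0]],[[0,0,0],[0,0,0]]]'
```

```text
t: 20.0
tcp_pos: [656.6, 9.6, 70.2]
tool_rot: [0.003, -0.08, 0.997, 0.003]
force: [0.1, 0.1, -3.4]
gripper_width: 56.5
```

```bash
python3 -m pendant '[[[0,0,1.5],[0,0,0]],[[0,0,1],[0,0,0]],[[0,0,0],[0,0,0]]]';python3 -m pendant '[[[0,0,1],[0,0,0]],[[0,0,0],[0,0,0]]]'
```

```text
t: 20.3
tcp_pos: [656.8, 9.7, 67.5]
tool_rot: [0.003, -0.08, 0.997, 0.003]
force: [0.1, 0.9, -3.0]
gripper_width: 56.9
t: 20.5
tcp_pos: [657.1, 9.8, 67.5]
tool_rot: [0.004, -0.08, 0.997, 0.003]
force: [-0.4, 0.4, -1.9]
gripper_width: 57.0
```

```bash
python3 -m pendant '[[[0,0,1.5],[0,0,0]],[[0,0,0],[0,0,0]],[[0,0,0],[0,0,0]]]'
```

```text
t: 20.8
tcp_pos: [657.7, 9.9, 67.4]
tool_rot: [0.005, -0.08, 0.997, 0.003]
force: [-0.8, 0.3, -1.3]
gripper_width: 56.8
```

```bash
python3 -m pendant '[[[0,0,0],[0,0,0]],[[0,0,0],[0,0,0]],[[0,0,0],[0,0,0]],[[0,0,0],[0,0,0]]]' 100;  python3 -m pendant '[[[0,0,-10],[0,0,0]],[[0,0,-25],[0,0,0]],[[0,0,-40],[0,0,0]],[[0,0,-45],[0,0,0]],[[0,0,-45],[0,0,0]],[[0,0,-20],[0,0,0]],[[0,0,0],[0,0,0]]]'
python3 - <<'E'
from h import *
s=status.read_state(); print(s["t"],s["tcp_pos"],s["tool_rot"])
for c in("wrist","side"):
  C=cal(c);w=snap(c,f"m_{c}.png")
  for n,z in(("wheel",50),("cup_mid",81),("cup",50),("guard_handle",179),("guard_mid",141)):
        m=cams.mark_of(c,n); print(c,n,[(round(q["p"],2),np.round(q["xy"]),np.round(onz(C,q["xy"],z))) for q in m[:1]])
E
```

```text
t: 21.2
tcp_pos: [658.3, 9.7, 67.8]
tool_rot: [0.005, -0.08, 0.997, 0.003]
force: [0.8, 0.2, 0.5]
gripper_width: 85.4
t: 21.9
tcp_pos: [655.4, 7.1, 263.8]
tool_rot: [0.006, -0.08, 0.997, 0.002]
force: [-0.6, -0.8, -0.3]
gripper_width: 85.5
21.9 [655.38284021   7.10509911 263.77819646] [ 0.00567862 -0.0795754   0.99681039  0.00213234]
wrist wheel []
wrist cup_mid [(0.95, array([254., 174.]), array([657.,   9.,  81.]))]
wrist cup [(0.62, array([257., 168.]), array([656.,  13.,  50.]))]
wrist guard_handle []
wrist guard_mid []
side wheel [(0.77, array([232., 210.]), array([658.,  -8.,  50.]))]
side cup_mid [(0.87, array([230., 210.]), array([653.,  29.,  81.]))]
side cup [(0.93, array([230., 212.]), array([661.,   2.,  50.]))]
side guard_handle [(0.65, array([226., 171.]), array([676., -33., 179.]))]
side guard_mid [(0.7, array([296., 194.]), array([467.,  -7., 141.]))]
```

View pics/m_wrist.png

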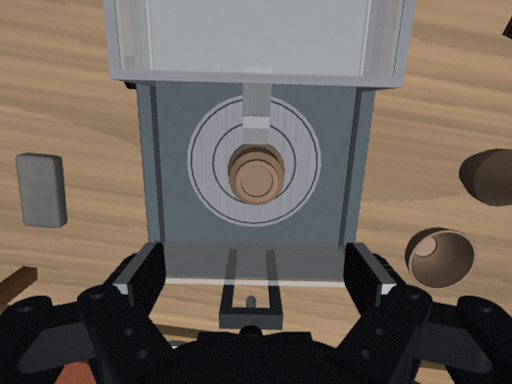

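The cup stands foot up in the middle ring: cup at (257,178), rings at about (254,160) on the deck, and about 3–4 mm off centre in world terms. Next I close the fingers and go behind the guard handle. That was my 12th picture, so from here I'll use numbers.

```bash
python3 -m pendant '[[[39,1,0],[0,0,0]],[[39,1,0],[0,0,0]],[[39,1,0],[0,0,0]],[[39,1,0],[0,0,0]],[[37,1,0],[0,0,0]],[[0,0,0],[0,0,0]],[[0,0,0],[0,0,0]]]' 0
python3 - <<'E'
from h import *
s=status.read_state(); print(s["t"],s["tcp_pos"],s["tool_rot"],s["gripper_width"])
for c in("top","wrist"):
  C=cal(c);w=snap(c,f"n_{c}.png")
  for n,z in(("guard_handle",179),("guard_mid",141),("cup_mid",81)):
        m=cams.mark_of(c,n); print(c,n,[(round(q["p"],2),np.round(q["xy"]),np.round(onz(C,q["xy"],z))) for q in m[:1]])
E
```

```text
t: 23.2
tcp_pos: [456.4, -19.5, 252.6]
tool_rot: [-0.001, -0.08, 0.997, 0.001]
force: [-0.2, 0.3, -0.7]
gripper_width: 0.0
23.2 [456.38732756 -19.48465908 252.57286494] [-0.00144937 -0.07961159  0.99682399  0.00134858] 0.015417673212333649
top guard_handle [(0.89, array([258., 204.]), array([501., -18., 179.]))]
top guard_mid []
top cup_mid [(0.73, array([248., 154.]), array([649.,   5.,  81.]))]
wrist guard_handle []
wrist guard_mid [(0.73, array([254., 206.]), array([470., -16., 141.]))]
wrist cup_mid []
```

```bash
python3 -m pendant '[[[0,0,25],[0,0,0]],[[0,0,30],[0,0,0]],[[0,0,20],[0,0,0]],[[0,0,8],[0,0,0]],[[0,0,0],[0,0,0]],[[0,0,0],[0,0,0]]]'
```

```text
t: 24.2
tcp_pos: [458.4, -19.5, 166.2]
tool_rot: [-0.003, -0.079, 0.997, 0.0]
force: [0.9, 1.1, 1.2]
gripper_width: 0.1
```

```bash
python3 -m pendant '[[[-12,0,0],[0,0,0]],[[-15,0,0],[0,0,0]],[[-20,0,0],[0,0,0]],[[-20,0,0],[0,0,0]],[[-20,0,0],[0,0,0]],[[-20,0,0],[0,0,0]],[[0,0,0],[0,0,0]]]'
```

```text
t: 24.9
tcp_pos: [565.7, -4.0, 169.9]
tool_rot: [-0.007, -0.078, 0.997, -0.001]
force: [0.0, -0.6, -0.6]
gripper_width: 0.1
```

```bash
python3 -m pendant '[[[-15,0,3],[0,-0.007,0]],[[-15,0,2],[0,-0.007,0]],[[-15,0,0],[0,0,0]],[[-12,0,0],[0,0,0]],[[-8,0,0],[0,0,0]]]'
```

```text
t: 25.4
tcp_pos: [628.5, 5.1, 169.3]
tool_rot: [-0.0, -0.078, 0.997, -0.001]
force: [-2.2, -0.9, -1.0]
gripper_width: 0.3
```

```bash
python3 -m pendant '[[[-6,0,0],[0,0,0]],[[-6,0,0],[0,0,0]],[[-6,0,0],[0,0,0]]]'
```

```text
t: 25.7
tcp_pos: [642.8, 7.2, 169.7]
tool_rot: [-0.005, -0.078, 0.997, -0.001]
force: [-20.0, 0.9, 4.2]
gripper_width: 0.2
```

```bash
python3 -m pendant '[[[-5,0,0],[0,0,0]],[[-5,0,0],[0,0,0]]]'; python3 -m pendant '[[[-5,0,0],[0,0,0]],[[-5,0,0],[0,0,0]]]'
```

```text
t: 25.9
tcp_pos: [647.5, 7.8, 169.9]
tool_rot: [-0.012, -0.078, 0.997, -0.002]
force: [-6.1, -1.2, 0.4]
gripper_width: 0.0
t: 26.1
tcp_pos: [654.5, 8.8, 170.0]
tool_rot: [-0.015, -0.078, 0.997, -0.002]
force: [-9.0, -0.8, -0.4]
gripper_width: -0.1
```

```bash
python3 -m pendant '[[[-5,0,0],[0,0,0]],[[-5,0,0],[0,0,0]]]'; python3 -m pendant '[[[-5,0,0],[0,0,0]],[[-5,0,0],[0,0,0]]]'
python3 - <<'E'
from h import *
for c in("top","side"):
  C=cal(c);w=snap(c,f"o_{c}.png")
  for n,z in(("guard_handle",179),("guard_mid",141),("latch_top",204)):
        m=cams.mark_of(c,n); print(c,n,[(round(q["p"],2),np.round(q["xy"]),np.round(onz(C,q["xy"],z))) for q in m[:1]])
E
```

```text
t: 26.3
tcp_pos: [664.1, 10.2, 170.5]
tool_rot: [-0.016, -0.078, 0.997, -0.002]
force: [-1.8, -0.1, -0.6]
gripper_width: -0.3
t: 26.5
tcp_pos: [664.4, 10.1, 170.6]
tool_rot: [-0.028, -0.078, 0.997, -0.004]
force: [-29.3, 0.5, 8.6]
gripper_width: 0.0
top guard_handle [(0.98, array([245., 137.]), array([683.,  14., 179.]))]
top guard_mid [(0.78, array([250., 152.]), array([648.,  -0., 141.]))]
top latch_top []
side guard_handle [(0.6, array([220., 181.]), array([682.,  21., 179.]))]
side guard_mid [(0.57, array([229., 194.]), array([655.,  25., 141.]))]
side latch_top [(0.44, array([188., 170.]), array([775.,  21., 204.]))]
```

The force peaked, dropped to about 2 N, then hit a hard stop at -29 N exactly where the shut position was predicted, so it clicked. I'll back off and check.

```bash
python3 -m pendant '[[[15,0,0],[0,0,0]],[[15,0,0],[0,0,0]],[[0,0,-30],[0,0,0]],[[0,0,-40],[0,0,0]],[[40,0,-20],[0,0,0]],[[40,0,0],[0,0,0]],[[0,0,0],[0,0,0]],[[0,0,0],[0,0,0]]]'
python3 - <<'E'
from h import *
s=status.read_state(); print(s["t"],s["tcp_pos"],s["force"])
e=np.array([np.cos(.145),np.sin(.145)]);W=np.array([653.6,9.3])
for c in("top","side"):
  C=cal(c);w=snap(c,f"p_{c}.png")
  print("expected latch px, dropped/lifted12",proj(C,[*(W+120*e),204]).round(1),proj(C,[*(W+120*e),216]).round(1),"handle shut / 10 mm open",proj(C,[*(W+30*e),179]).round(1),proj(C,[*(W+20*e),179]).round(1))
  for n,z in(("guard_handle",179),("guard_mid",141),("latch_top",204),("cup_mid",81),("tool_mid",12),("tray_in",5)):
        m=cams.mark_of(c,n); print(c,n,[(round(q["p"],2),np.round(q["xy"],1),np.round(onz(C,q["xy"],z))) for q in m[:1]])
E
```

```text
t: 27.7
tcp_pos: [561.6, -5.0, 271.2]
tool_rot: [-0.023, -0.079, 0.997, -0.004]
force: [-0.2, -0.3, 0.3]
gripper_width: 0.3
27.7 [561.56979481  -5.04687172 271.19083209] [-0.18593633 -0.26455061  0.28271585]
expected latch px, dropped/lifted12 [239.2 102.1] [239.1 101. ] handle shut / 10 mm open [245.  136.7] [245.6 140.3]
top guard_handle [(0.43, array([337.4, 125.4]), array([ 708., -238.,  179.]))]
top guard_mid []
top latch_top [(0.55, array([239. , 103.9]), array([768.,  27., 204.]))]
top cup_mid [(0.19, array([131.5, 249.7]), array([385., 344.,  81.]))]
top tool_mid [(0.71, array([134.4, 239.4]), array([412., 352.,  12.]))]
top tray_in [(0.82, array([136.6, 247.3]), array([388., 347.,   5.]))]
expected latch px, dropped/lifted12 [187.9 171.5] [187.5 168. ] handle shut / 10 mm open [220.2 179.5] [223.6 179.5]
side guard_handle [(0.81, array([218.4, 180.7]), array([687.,  20., 179.]))]
side guard_mid [(0.58, array([230. , 191.5]), array([655.,  15., 141.]))]
side latch_top [(0.5, array([190.1, 170.1]), array([769.,  19., 204.]))]
side cup_mid []
side tool_mid [(0.96, array([300.6, 335. ]), array([415., 357.,  12.]))]
side tray_in [(0.91, array([314.6, 333.7]), array([383., 343.,   5.]))]
```

```bash
python3 -c "
from h import *
print(close_job())"
```

```text
the job is handed in; nothing more can be done
None
```

The loop tool is in the tray, the cup stands foot up on the wheel, and the guard is shut. I handed the job in at about 28 s of the 64 s allowed.

- **Tool:** it lies flat in the tray. The last marks put its handle's middle about 25–35 mm from the tray's centre along x and within about 10–15 mm across.
- **Cup:** after I let go, the wrist camera put it about 3–4 mm from the ring-fitted wheel centre. It cannot be seen under the shut guard, so I did not check it again after pushing. I placed it at a slight +x offset to keep the gripper body off the guard's strike.
- **Guard:** I pushed on the handle with shut fingers. The force rose to 20 N, fell to about 2 N, then met a hard stop at 29 N. The handle was then where a fully shut guard should have it, and it stayed there after I backed off.
- **Latch:** I judged the click from that force drop and the hard stop. The camera marks fit a dropped pin only to about 2 pixels, too coarse to prove it by themselves, and I did not test it by pulling back.
- **Disagreements:** after the retreat, the top camera gave a low-confidence handle position well off the machine (p 0.43). It also gave a cup mark in the tray (p 0.19), and it found no guard middle. The side camera's handle mark agreed with shut, so I discounted these.

The robot ended clear of everything, and no collision showed in the readings. I did not re-measure the other things on the table at the end.

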